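# Park the rover and present the ball dish

## Task

Slide the wooden rover along the table into the yellow taped bay, centred and square in it, without lifting or tipping it. Then lift the orange dish by its black bridge handle, keeping it level and the steel ball in its middle, and turn it gently about a quarter turn, so that its blue spout comes in from the rover's front, points straight back along the rover and ends over the middle of the rover's green hopper, about 3 cm above the rim. Finish holding the dish still there, ball centred and nothing poured, and leave the other things on the table alone.

Things in the scene. Friction and masses are not known exactly. Their poses are not given: they have to be found in the camera images.
- bay: Parking bay, flat on the table and fixed: a rectangle of yellow tape, 12 mm wide, no noticeable thickness; inside 186 x 150 mm, outside 210 x 174 mm. Origin at its centre on the table; x (the long direction) is the way the parked rover must face. It lies to the front of the rover, roughly along its heading.
- rover: Loose plywood tracked rover, 150 (x) x 110 (y) mm, about 0.45 kg; it does not roll, the tracks drag on the table. Origin: centre of its underside; x to its front, where the green hopper is, z up. The back is a flat plate 110 mm wide, 10 to 50 mm above the table, outer face at x = -75 mm. Deck 55 mm high, circuit board parts behind the hopper up to 66 mm.
- hopper (a point): Middle of the mouth of the rover's green hopper, an open box 70 (x) x 80 (y) mm outside with 4 mm walls, 32 mm deep, in the plane of its rim 87 mm above the table, 36 mm ahead (x) of the rover's origin; axes as the rover's.
- dish: Loose orange dish, 130 mm across, about 0.16 kg, on a foot of 84 mm diameter. Origin: centre of the underside; x along the blue spout, z up. Inside, a cone slopes 7 degrees down to the middle, 10 mm above the underside; rim 30 mm high, open at the spout. A black bridge handle runs along y over the middle (see handle). The ball rolls if the dish is jerked or tilted.
- spout (a point): End of the dish's blue spout (a trough 40 mm wide), on its floor: 90 mm along x from the dish's origin and 17.6 mm above the underside.
- handle (a point): Centre of the black handle bar, above the dish's middle, 85 mm over its underside; axes as the dish's. The bar is straight and level along y, 138 mm long, 12 mm wide (x), 16 mm high, with a post at each end (y = +-66 mm); pinch it across x from above at its middle.
- ball_center (a point): Centre of the loose steel ball, 25 mm diameter, 60 g, that rests in the middle of the dish under the handle, its centre 22.6 mm above the dish's underside.
- wheel: Bystander: loose spare wheel lying flat, black tyre and orange hub, 52 mm diameter, 16 mm high; origin under its centre.
- gear: Bystander: small loose brass gear, 31 mm across, 16 mm high, between the bay and the dish; origin under its centre.
- screwdriver: Bystander: loose red screwdriver, 160 mm long, lying along its x; origin near its middle.
- joystick: Bystander: loose wooden controller board with a black joystick, 70 x 50 mm, 31 mm high; origin under its centre.
- battery_pack: Bystander: loose black battery holder, 62 x 58 mm, 20 mm high; origin under its centre.
- pliers: Bystander: loose pliers with black handles, 150 mm long along x, 12 mm high; origin under the pivot.
Not all that is in view belongs to the job. Leave any pink or turquoise look-alike of the rover alone.

How it is judged:
On the way, in this order (a step that is already met when the one before it is completed fails the run):
1. the rover stands in the bay, centred and square, dish still on the table (horizontal distance between rover and bay below 0.02 m and angle between the x axis of rover and the x axis of bay, either way round below 0.2 rad and linear speed of rover below 0.02 m/s and height (world z) of dish below 0.01 m), for 0.2 s.
2. the dish is held up level with the ball in its middle (height (world z) of dish above 0.03 m and angle between dish's own z axis and vertical below 0.12 rad and contact force between the fingers and dish above 1 N and distance between ball_center and dish below 0.035 m), for 0.2 s.
At the end, for the whole second after the job is handed in: Rover level in the bay: 20 mm, 0.2 rad. Gripper holds the dish still, off the rover, tilt under 0.09 rad; spout end within 20 mm of the hopper's middle in plan, 10 to 55 mm above its rim; dish ahead of the rover, spout pointing back within 0.2 rad; ball at rest within 12 mm of the dish's middle (horizontal distance between rover and bay below 0.02 m and angle between the x axis of rover and the x axis of bay, either way round below 0.2 rad and angle between rover's own z axis and vertical below 0.05 rad and linear speed of each of rover, dish below 0.02 m/s and contact force between the fingers and dish above 1 N and contact force between dish and rover below 0.05 N and horizontal distance between spout and hopper below 0.02 m and z of spout in the frame of hopper between 0.01 and 0.055 m and angle between the x axis of dish and the x axis of rover, either way round below 0.2 rad and x of dish in the frame of hopper above 0.05 m and angle between dish's own z axis and vertical below 0.09 rad and angular speed of dish below 0.15 rad/s and horizontal distance between ball_center and dish below 0.012 m and distance between ball_center and dish below 0.028 m); the arm keeps its last pose, push and grip.
It fails at once if the rover is lifted or tipped (height (world z) of rover above 0.012 m or angle between rover's own z axis and vertical above 0.2 rad).
It fails at once if the dish is tilted more than 0.25 rad (angle between dish's own z axis and vertical above 0.25 rad).
It fails at once if the ball rolls more than 30 mm from the dish's middle (distance between ball_center and dish above 0.038 m).
It fails at once if a bystander is moved more than 25 mm (distance of any of wheel, gear, screwdriver, joystick, battery_pack, pliers from where it was at the start of the episode above 0.025 m).
It also fails if it takes over 64 s, if anything falls off the work surface, if the arm or the gripper's body presses on something with over 40 N, if the wrist force passes 120 N, or if a joint passes its speed limit or range.

## Robot

A 7-joint arm with a two-finger parallel gripper is mounted at the origin on the work surface. World frame = base frame: x ahead of the robot, y to its left, z up, the work surface at z = 0. Lengths are in m, angles in rad, forces in N, time in s.
With the tool pointing down it reaches from about 0.4 to 0.9 m from the base axis. Payload 5.5 kg.
Tool frame: the origin (TCP) lies midway between the tips of the shut fingers; the grasp point (between the pads) lies 19 mm behind it (manip.grip_depth is the distance from the TCP to the grasp point, in m); z points along the fingers, x is the direction in which the jaws open and shut, and the axes are right-handed (so a half turn about z gives the same grasp; the last joint's range is limited). The gripper opens to 92 mm and grips with 3 to 60 N. Pads are 19 mm wide; open, the fingers measure 130 mm over their backs; the gripper's body (75 mm by 190 mm) begins 47 mm behind the grasp point.
Start: joints at [-0.924, 0.501, -0.427, 1.55, 0.221, 1.138, -0.21], TCP at [0.243, 0.603, 0.227] pointing down, gripper open.
Joint ranges: [-2.88, 2.88], [-0.31, 2.03], [-1.54, 1.56], [0.2, 2.42], [-1.41, 4.55], [0.19, 2.02], [-2.57, 2.57]. Speed limits (rad/s): [2.57, 2.57, 3.14, 3.14, 3.14, 3.14, 3.14].

## Interface

Orientations are given as a unit quaternion [x, y, z, w].
In Python, from bench import manip, effector, viewer gives the robot as it stands. Calls block until the motion is done:
- manip.move_pose(position, orientation): joint-space move of the TCP to a pose.
- manip.servo_line(position, ori=None, vel=0.15): straight line of the TCP; ori=None keeps the orientation; vel is the mean speed in m/s.
- manip.movej(angles): joint-space move.
- effector.open_jaws() and effector.close(f_grip=None): open the fingers fully, or close them until they stop; f_grip is the grip in N (None keeps the last).
- manip.sleep(seconds).
- manip.solve_ik(position, orientation): joint angles nearest the present ones, or None.
- viewer.get_image(name): name is "side" or "top" or "wrist"; returns the picture (420x560x3 uint8, red, green, blue); there is no depth.
- viewer.get_calibration(name): a dict with "vfov" (degrees; the focal length in pixels is half the picture's height over the tangent of half this angle, whatever the lens; pixels are square), "cx", "cy" (the principal point, pixels), "eye" and "attitude" of the camera in the world. Camera axes: x right, y down, z forward; pixel columns grow to the right and rows downward; lengths in m; the calibration is good to about 2 mm. A picture is of the moment at which its call begins: read the wrist's pose just before it. get_calibration takes no time and is no camera call; for the wrist camera it gives the pose at the moment of the call.
A pose or a line that the arm cannot do raises manip.PlanningError and nothing moves.
- manip.hand_in(): hands the job in, once; it reports no verdict.
Readings, each from a call of its own:
- manip.current_clock(): time.
- manip.current_q(): joint angles.
- manip.current_joint_velocities(): joint speeds.
- manip.current_tau(): joint torques, N m.
- manip.current_tool_pos(): TCP position.
- manip.current_tcp_rot(): TCP orientation.
- manip.current_force(): force on the tool from outside, world axes, zero at the start.
- manip.current_wrist_torque(): the same for the moment, N m.
- manip.current_finger_gap(): finger opening in m.
Only numpy, scipy, OpenCV 4.12 (cv2) and the standard library are available. Lean on these libraries where they do the work, as an engineer would, in place of code of your own. Each camera call takes 0.05 s, during which the arm holds its last target.

## Working session

There is one attempt and no reset: what is moved stays moved. The work goes in short steps, each a Python script; the robot and the scene stay as the last script left them, time stands still between calls to the robot, and variables do not carry over. Pictures are saved under pics/ and viewed, and the job is handed in when it is done.

```bash
ls; mkdir -p pics
python3 - <<'E'
from bench import manip, effector, viewer
import cv2, numpy as np
for n in ["side","top","wrist"]:
    c=viewer.get_calibration(n); print(n,c)
    im=viewer.get_image(n); cv2.imwrite(f"pics/{n}0.png",im[:,:,::-1])
print(manip.current_clock(),manip.current_tcp_rot(),manip.current_tool_pos())
E
```

```text
pics
side {'vfov': 44.161307442355394, 'cx': 279.492182964699, 'cy': 213.90719731514875, 'eye': array([0.12901542, 1.18613701, 0.92125793]), 'attitude': array([-0.16106185,  0.8697156 , -0.45960036,  0.08013345])}
top {'vfov': 48.78774577969267, 'cx': 280.78910714106917, 'cy': 202.0053086671455, 'eye': array([0.44446721, 0.0618865 , 1.17751987]), 'attitude': array([ 0.7112313 , -0.70107782,  0.04284664, -0.02835648])}
wrist {'vfov': 61.81259184844736, 'cx': 285.59832897282854, 'cy': 207.63052322230686, 'eye': array([0.18106545, 0.62769695, 0.38365508]), 'attitude': array([0.82257195, 0.55442091, 0.07005817, 0.10528392])}
0.15 [ 8.28978174e-01  5.59280501e-01 -6.08323272e-04  3.70635785e-04] [0.24323926 0.60222939 0.22595637]
```

View pics/top0.png

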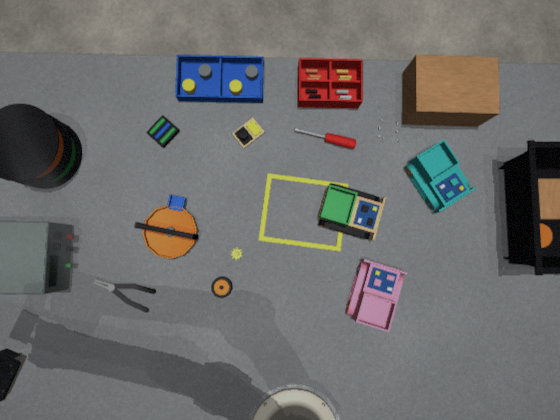

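View pics/side0.png

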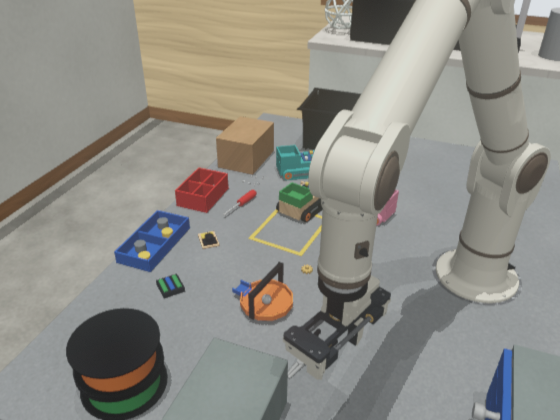

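View pics/wrist0.png

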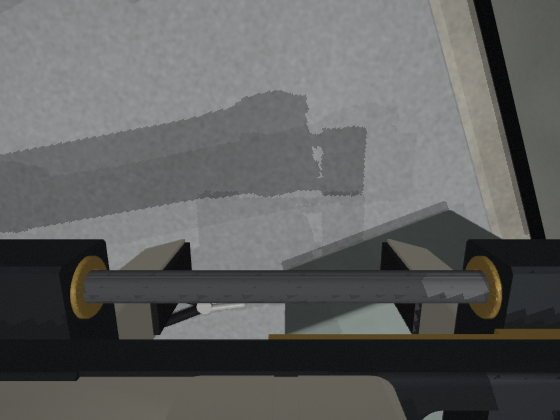

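```bash
cat > h.py <<'E'
import numpy as np, cv2
from scipy.spatial.transform import Rotation as R
from bench import manip, effector, viewer
def cam(n):
    c=viewer.get_calibration(n); f=210/np.tan(np.radians(c['vfov'])/2)
    return dict(f=f,cx=c['cx'],cy=c['cy'],eye=np.array(c['eye']),R=R.from_quat(c['attitude']).as_matrix())
def ray(c,px):
    px=np.atleast_2d(np.asarray(px,float))
    d=np.c_[(px[:,0]-c['cx'])/c['f'],(px[:,1]-c['cy'])/c['f'],np.ones(len(px))]
    return d@c['R'].T
def plane(c,px,z):
    d=ray(c,px); return c['eye']+d*((z-c['eye'][2])/d[:,2])[:,None]
def proj(c,P):
    p=(np.atleast_2d(P)-c['eye'])@c['R']; return np.c_[c['f']*p[:,0]/p[:,2]+c['cx'],c['f']*p[:,1]/p[:,2]+c['cy']]
def tri(c1,p1,c2,p2):
    d1=ray(c1,p1)[0];d2=ray(c2,p2)[0];d1/=np.linalg.norm(d1);d2/=np.linalg.norm(d2)
    A=np.c_[d1,-d2];s=np.linalg.lstsq(A,c2['eye']-c1['eye'],rcond=None)[0]
    a=c1['eye']+s[0]*d1;b=c2['eye']+s[1]*d2
    return (a+b)/2,np.linalg.norm(a-b)
E
python3 - <<'E'
from h import *
im=cv2.imread('pics/top0.png'); hsv=cv2.cvtColor(im,cv2.COLOR_BGR2HSV)
c=cam('top')
for p in [(350,210),(171,232),(305,212),(237,254),(222,287),(120,290)]:
    print(p,plane(c,p,0)[0].round(3))
cr=im[155:275,110:410]; cv2.imwrite('pics/crop_top.png',cv2.resize(cr,None,fx=2.66,fy=2.66,interpolation=cv2.INTER_CUBIC))
ims=cv2.imread('pics/side0.png');cr=ims[160:340,210:410]; cv2.imwrite('pics/crop_side.png',cv2.resize(cr,None,fx=3.3,fy=3.3,interpolation=cv2.INTER_CUBIC))
y=cv2.inRange(hsv,(24,110,110),(34,255,255))
yy,xx=np.nonzero(y); m=(xx>250)&(xx<350)&(yy>165)&(yy<255)
print(m.sum(), xx[m].min(),xx[m].max())
print(hsv[178,300],hsv[212,262],hsv[248,300],hsv[205,338],hsv[232,160])
E
```

```text
(350, 210) [ 0.546 -0.139  0.   ]
(171, 232) [0.483 0.315 0.   ]
(305, 212) [ 0.539 -0.024  0.   ]
(237, 254) [0.43  0.147 0.   ]
(222, 287) [0.348 0.183 0.   ]
(120, 290) [0.337 0.436 0.   ]
994 259 347
[ 31 145 190] [ 32 115 177] [100  12 126] [ 66 134 162] [ 10 161  98]
```

```bash
ls pics
```

```text
crop_side.png
crop_top.png
side0.png
top0.png
wrist0.png
```

View pics/crop_top.png

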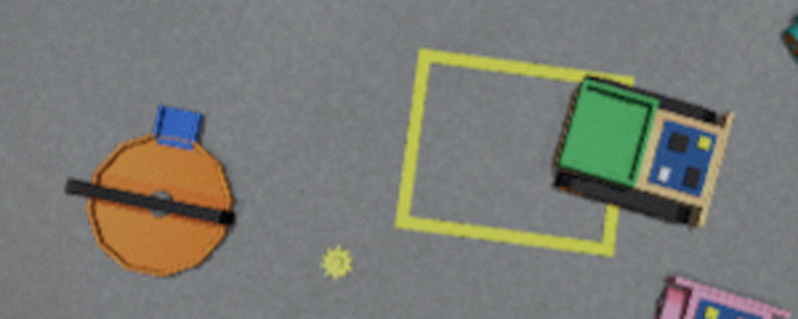

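View pics/crop_side.png

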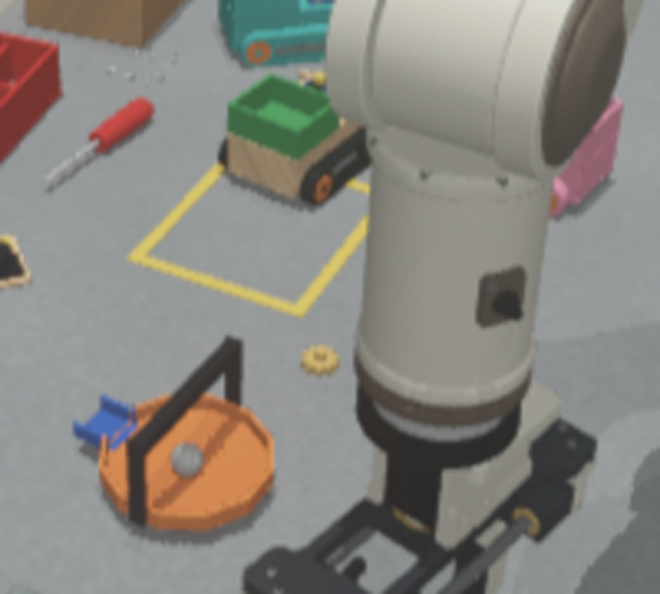

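Run:
```python
from h import *
im=cv2.imread('pics/top0.png'); hsv=cv2.cvtColor(im,cv2.COLOR_BGR2HSV)
c=cam('top'); s=cam('side')
# bay
y=cv2.inRange(hsv,(26,70,120),(36,255,255)); yy,xx=np.nonzero(y); m=(xx>250)&(xx<352)&(yy>165)&(yy<255)
W=plane(c,np.c_[xx,yy][m],0)[:,:2]
r=cv2.minAreaRect((W*1000).astype(np.float32)); print('bay',r)
# side bay
ims=cv2.imread('pics/side0.png');hs=cv2.cvtColor(ims,cv2.COLOR_BGR2HSV)
# gear as check, dish rim
for nm,lo,hi,z,box in [('green',(45,80,40),(85,255,255),.087,(310,390,170,240)),('orange',(4,120,60),(18,255,255),.03,(135,205,195,265)),('spout',(105,120,60),(125,255,255),.025,(160,195,190,215)),('gear',(20,70,100),(38,255,255),.016,(225,250,243,265)),('bar',(0,0,0),(180,255,60),.093,(130,205,215,245))]:
    k=cv2.inRange(hsv,lo,hi); M=np.zeros_like(k); M[box[2]:box[3],box[0]:box[1]]=k[box[2]:box[3],box[0]:box[1]]
    yy,xx=np.nonzero(M); W=plane(c,np.c_[xx,yy],z)[:,:2]
    print(nm,len(xx),cv2.minAreaRect((W*1000).astype(np.float32)),'mean',W.mean(0).round(4))
# rover back plate corners
q=lambda p:(np.array(p)/2.66+[110,155]-0.3)
for p in [(733,114),(699,226)]: print('back',plane(c,q(p),.05)[0].round(4))
for p in [(588,78),(658,97),(636,188),(562,170)]: print('rim',plane(c,q(p),.087)[0].round(4))
# ball in both
print('ball',tri(c,q((160,204)),s,np.array([187,460])/3.3+[210,160]-.3))
# handle top ends in both
print('h1',tri(c,q((70,187)),s,np.array([139,446])/3.3+[210,160]-.3))
print('h2',tri(c,q((230,217)),s,np.array([233,345])/3.3+[210,160]-.3))
q2=lambda p:np.array(p)/3.3+[210,160]-.3
for p in [(132,257),(303,316)]: print('bay side',plane(s,q2(p),0)[0].round(4))
for p in [(421,48),(396,227),(612,256)]: print('bay top',plane(c,q(p),0)[0].round(4))
```

```text
bay ((538.8912963867188, -28.19122314453125), (228.7933807373047, 176.07614135742188), 83.17626953125)
green 1065 ((550.8472290039062, -96.31697845458984), (73.16514587402344, 85.19793701171875), 74.38587951660156) mean [ 0.551  -0.0965]
orange 1930 ((482.5348205566406, 312.81793212890625), (131.3572998046875, 125.51659393310547), 78.30242156982422) mean [0.4816 0.3126]
spout 191 ((555.872802734375, 299.72076416015625), (41.092796325683594, 34.10774230957031), 80.52310943603516) mean [0.5582 0.299 ]
gear 98 ((432.1921081542969, 147.97988891601562), (26.429973602294922, 27.909809112548828), 45.9682502746582) mean [0.4321 0.1479]
bar 279 ((483.4991455078125, 305.8682556152344), (147.9438934326172, 14.055031776428223), 78.65411376953125) mean [0.4827 0.3055]
back [ 0.5736 -0.2176  0.05  ]
back [ 0.4698 -0.1853  0.05  ]
rim [ 0.5998 -0.0782  0.087 ]
rim [ 0.5836 -0.1411  0.087 ]
rim [ 0.5019 -0.1212  0.087 ]
rim [ 0.5169 -0.0553  0.087 ]
ball (array([0.48474362, 0.31379545, 0.02005512]), np.float64(0.0015006946021733929))
h1 (array([0.49555451, 0.37825446, 0.08734667]), np.float64(2.7967315303073518e-05))
h2 (array([0.47408958, 0.23963694, 0.07757504]), np.float64(0.005594996937767576))
bay side [0.636  0.0719 0.    ]
bay side [0.4666 0.0955 0.    ]
bay top [0.6388 0.0725 0.    ]
bay top [0.466  0.0935 0.    ]
bay top [ 0.4413 -0.1128  0.    ]
```

The wooden rover at px (350,210) has a green hopper. The look-alikes are turquoise at (440,178) and pink at (378,295), and I'm leaving both alone. The crop confirms wood with a green hopper facing the bay. The bay measures 172 x 208 mm, the rover's back 109 mm, and the ball's height is about 20 mm, all of which fit the given sizes. Next I check reachability.

```bash
cat >> h.py <<'E'
def down(al):
    x=np.array([np.cos(al),np.sin(al),0]);z=np.array([0,0,-1.]);return R.from_matrix(np.c_[x,np.cross(z,x),z]).as_quat()
BAY=np.array([.539,-.0203]);PSI=np.radians(83.2)
def uv(psi): return np.array([np.cos(psi),np.sin(psi)]),np.array([-np.sin(psi),np.cos(psi)])
E
python3 - <<'E'
from h import *
d=np.degrees
q=manip.current_tcp_rot(); X=R.from_quat(q).as_matrix(); print('alpha now',d(np.arctan2(X[1,0],X[0,0])))
rov=np.array([.5414,-.131]);th=np.radians(74.4)
def show(n,p,al):
    for k in (0,180,-180):
        s=manip.solve_ik(list(p),down(al+np.radians(k)))
        print(n,k,None if s is None else np.round(s,2))
for side in (1,-1):
    u,v=uv(th); p=rov+.036*u+side*.038*v
    show(f'grip{side} hi',[*p,.20],th+np.pi/2); show('lo',[*p,.064],th+np.pi/2)
    u,v=uv(PSI); p=BAY+.036*u+side*.038*v
    show(f'end{side} lo',[*p,.064],PSI+np.pi/2)
show('dish',[.484,.3125,.066],np.radians(-10.3))
show('dishhi',[.484,.3125,.17],np.radians(-10.3))
u,v=uv(PSI);p=BAY+.126*u
show('final',[*p,.166],PSI+np.pi)
E
```

```text
alpha now 68.01213069230387
grip1 hi 0 [ 1.08  0.62 -1.3   1.88  0.65  1.16  2.41]
grip1 hi 180 [-0.04  0.27  0.18  1.92 -0.06  0.96 -0.1 ]
grip1 hi -180 [-0.04  0.27  0.18  1.92 -0.06  0.96 -0.1 ]
lo 0 [-0.8   1.04  1.35  2.03 -1.15  1.17 -2.33]
lo 180 [-0.01  0.47  0.15  2.01 -0.11  0.67 -0.06]
lo -180 [-0.01  0.47  0.15  2.01 -0.11  0.67 -0.06]
end1 lo 0 [-1.02  1.02  1.35  2.07 -1.15  1.14 -2.37]
end1 lo 180 [-0.14  0.45  0.06  2.04 -0.04  0.65 -0.17]
end1 lo -180 [-0.14  0.45  0.06  2.04 -0.04  0.65 -0.17]
grip-1 hi 0 [ 0.99  0.79 -1.3   1.7   0.79  1.29  2.39]
grip-1 hi 180 [-0.02  0.4   0.2   1.73 -0.09  1.01 -0.06]
grip-1 hi -180 [-0.02  0.4   0.2   1.73 -0.09  1.01 -0.06]
lo 0 [-0.7   1.13  1.35  1.84 -1.19  1.26 -2.38]
lo 180 [ 0.    0.58  0.17  1.82 -0.14  0.75 -0.02]
lo -180 [ 0.    0.58  0.17  1.82 -0.14  0.75 -0.02]
end-1 lo 0 [-0.92  1.11  1.35  1.88 -1.18  1.24 -2.41]
end-1 lo 180 [-0.12  0.55  0.07  1.86 -0.06  0.73 -0.14]
end-1 lo -180 [-0.12  0.55  0.07  1.86 -0.06  0.73 -0.14]
dish 0 [-0.55  0.54 -0.08  1.87  0.06  0.74 -0.85]
dish 180 [-0.12  0.64 -0.66  1.85  0.52  0.83  1.92]
dish -180 [-0.12  0.64 -0.66  1.85  0.52  0.83  1.92]
dishhi 0 [-0.55  0.4  -0.09  1.8   0.04  0.94 -0.84]
dishhi 180 [-0.08  0.49 -0.7   1.79  0.37  1.    2.04]
dishhi -180 [-0.08  0.49 -0.7   1.79  0.37  1.    2.04]
final 0 [-0.44  0.39  0.26  1.85 -0.12  0.92 -1.82]
final 180 [-0.03  0.4  -0.26  1.83  0.12  0.93  1.11]
final -180 [-0.03  0.4  -0.26  1.83  0.12  0.93  1.11]
```

Run:
```python
from h import *
rov=np.array([.5414,-.131]);th=np.radians(74.4);u,v=uv(th)
p=rov+.036*u+.038*v
t=manip.current_clock()
manip.move_pose([*p,.25],down(th-np.pi/2))
print(manip.current_clock()-t,manip.current_clock(),manip.current_tool_pos(),p)
import pickle
c=cam('wrist');im=viewer.get_image('wrist');pickle.dump(c,open('cw1.pkl','wb'));cv2.imwrite('pics/w1.png',im[:,:,::-1])
im=viewer.get_image('top');cv2.imwrite('pics/top1.png',im[:,:,::-1])
print(proj(c,[[*(rov+.036*u),.087]]))
```

```text
2.6167000000000002 2.7667 [ 0.51481969 -0.08479582  0.24989829] [ 0.51448094 -0.08610719]
[[326.44857777 192.88018527]]
```

View pics/w1.png

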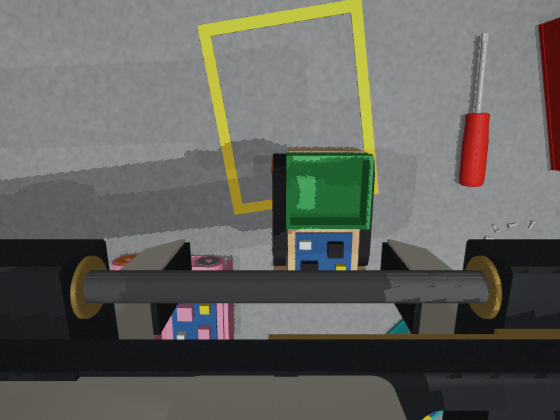

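View pics/top1.png

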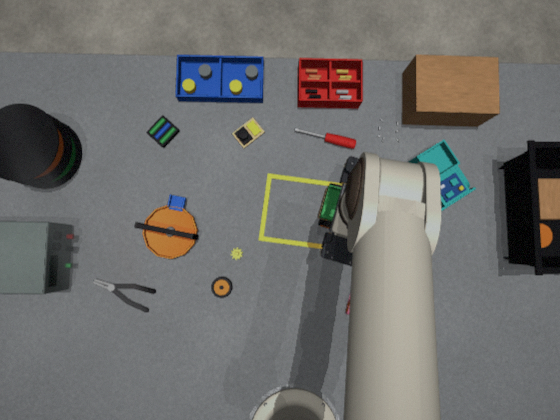

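Run:
```python
from h import *
import pickle
c=pickle.load(open('cw1.pkl','rb'))
im=cv2.imread('pics/w1.png');hsv=cv2.cvtColor(im,cv2.COLOR_BGR2HSV)
g=cv2.inRange(hsv,(50,100,30),(80,255,255));yy,xx=np.nonzero(g);m=(xx>260)&(xx<400)&(yy>130)&(yy<250)
px=np.c_[xx,yy][m];print(px.min(0),px.max(0))
r=cv2.minAreaRect((plane(c,px,.087)[:,:2]*1000).astype(np.float32));print('green',r)
y=cv2.inRange(hsv,(24,100,80),(34,255,255));yy,xx=np.nonzero(y)
m=(yy<216)&(xx>190)&(xx<385)&~((xx>280)&(xx<374)&(yy>145))&~((yy>140)&(xx>255)&(xx<285)&(yy<190))
P=plane(c,np.c_[xx,yy][m],0)[:,:2]
r=cv2.minAreaRect((P*1000).astype(np.float32));print('bay',r)
for p in [(198,26),(361,-1),(378,194),(235,214)]: print(plane(c,p,0)[0].round(4))
cv2.imwrite('pics/w1c.png',cv2.resize(im[120:250,220:420],None,fx=4,fy=4,interpolation=cv2.INTER_CUBIC))
```

```text
[286 153] [373 229]
green ((553.3914184570312, -96.14593505859375), (72.42205810546875, 79.94503784179688), 74.48387908935547)
bay ((541.172607421875, -18.838775634765625), (210.8496856689453, 174.65919494628906), 83.1251449584961)
[0.4682 0.0947 0.    ]
[0.64   0.0735 0.    ]
[ 0.6147 -0.1348  0.    ]
[ 0.4435 -0.1128  0.    ]
```

View pics/w1c.png

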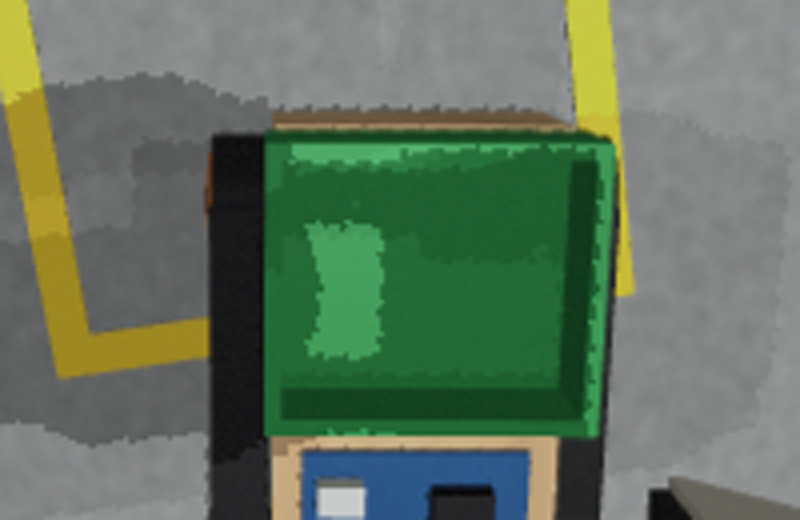

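```bash
sed -i 's/^BAY=.*/BAY=np.array([.5412,-.0188]);PSI=np.radians(83.13)/' h.py
python3 - <<'E'
from h import *
th=np.radians(74.5);u,v=uv(th);hop=np.array([.5531,-.0970])
p=hop+.038*v
manip.servo_line([*p,.12],down(th-np.pi/2),vel=.12)
manip.servo_line([*p,.065],vel=.08)
print(manip.current_clock(),manip.current_tool_pos(),p,manip.current_force())
c=cam('wrist');im=viewer.get_image('wrist');cv2.imwrite('pics/w2.png',im[:,:,::-1])
im=viewer.get_image('side');cv2.imwrite('pics/s2.png',im[:,:,::-1])
E
```

```text
4.9333 [ 0.5167619  -0.08695503  0.06518361] [ 0.51648204 -0.08684494] [ 0.44851293 -0.07789045  0.55766362]
```

View pics/w2.png

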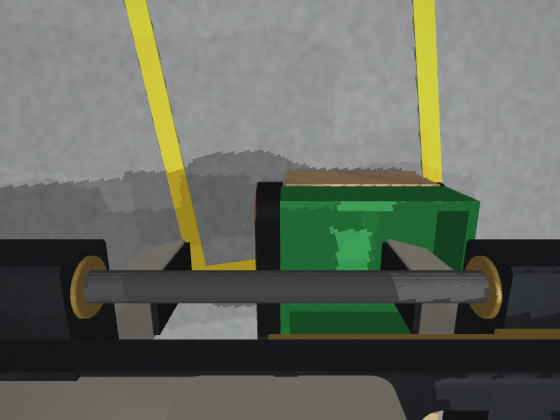

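View pics/s2.png

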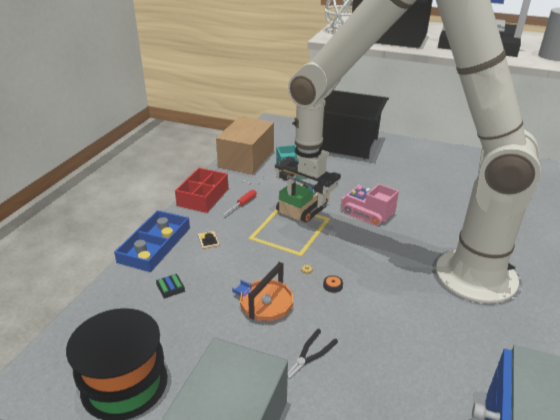

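One finger is inside the hopper and the other is outside its left wall (wrist px 280 lies between the fingers). I pinch the wall and slide the rover.

Run:
```python
from h import *
effector.close(f_grip=35)
print(manip.current_clock(),'gap',manip.current_finger_gap(),manip.current_tool_pos(),manip.current_force())
g=manip.current_finger_gap()
if not .002<g<.008: raise SystemExit('gap odd')
u,v=uv(PSI);tgt=BAY+.036*u+.038*v
p0=manip.current_tool_pos()
th0=np.radians(74.5)
for k in (1,2):
    p=p0[:2]+(tgt-p0[:2])*k/2; a=th0+(PSI-th0)*k/2
    manip.servo_line([*p,.0652],down(a-np.pi/2),vel=.06)
    print(manip.current_clock(),manip.current_tool_pos(),manip.current_force().round(1),manip.current_finger_gap())
im=viewer.get_image('side');cv2.imwrite('pics/s3.png',im[:,:,::-1])
c=cam('wrist');im=viewer.get_image('wrist');cv2.imwrite('pics/w3.png',im[:,:,::-1])
```

```text
6.35 gap 0.0038373574522830955 [ 0.5164987  -0.08687168  0.06500555] [0.14661178 1.29602323 0.22476547]
7.4083 [ 0.51206916 -0.03251686  0.06516321] [-0.2  0.8 -2.2] 0.0040861476825998265
8.4667 [0.50785158 0.02143703 0.06523861] [-0.3  1.1 -2.6] 0.003462537989453055
```

View pics/w3.png

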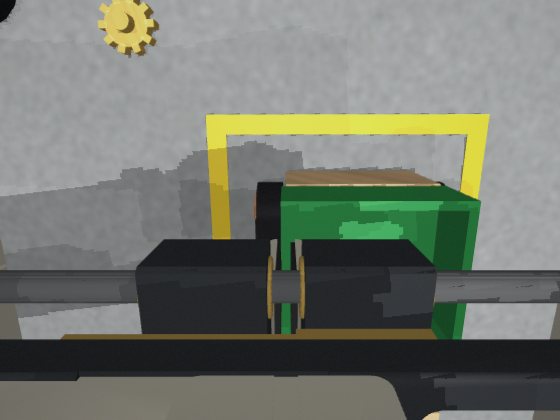

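View pics/s3.png

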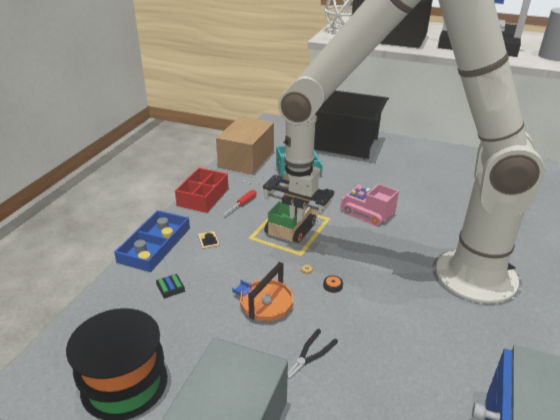

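Run:
```python
from h import *
import pickle
effector.open_jaws()
p=manip.current_tool_pos()
manip.servo_line([p[0],p[1],.25],vel=.2)
print(manip.current_clock())
c=cam('wrist');im=viewer.get_image('wrist');pickle.dump(c,open('cw4.pkl','wb'));im=np.ascontiguousarray(im[:,:,::-1]);cv2.imwrite('pics/w4.png',im)
hsv=cv2.cvtColor(im,cv2.COLOR_BGR2HSV)
g=cv2.inRange(hsv,(50,100,30),(80,255,255));yy,xx=np.nonzero(g);m=(xx>260)&(xx<400)&(yy>130)&(yy<250)
r=cv2.minAreaRect((plane(c,np.c_[xx,yy][m],.087)[:,:2]*1000).astype(np.float32));print('green',r)
u,v=uv(PSI);print('want hopper',BAY+.036*u)
for k in (1,-1):
    q=BAY+.105*u+k*.087*v; print('bay corner px',proj(c,[*q,0]))
```

```text
11.0583
green ((545.943359375, 18.048328399658203), (71.99620819091797, 80.26263427734375), 83.08221435546875)
want hopper [0.54550621 0.01694152]
bay corner px [[243.12963858 115.03246137]]
bay corner px [[398.43192893 114.86194885]]
```

View pics/w4.png

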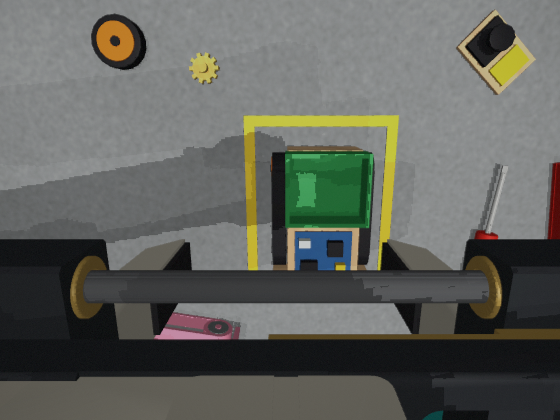

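Run:
```python
from h import *
import pickle
al=np.radians(-10.3)
manip.move_pose([.47,.215,.25],down(al))
print(manip.current_clock(),manip.current_tool_pos())
c=cam('wrist');im=viewer.get_image('wrist');pickle.dump(c,open('cw5.pkl','wb'));im=np.ascontiguousarray(im[:,:,::-1]);cv2.imwrite('pics/w5.png',im)
im=viewer.get_image('top');cv2.imwrite('pics/t5.png',im[:,:,::-1])
im=viewer.get_image('side');cv2.imwrite('pics/s5.png',im[:,:,::-1])
```

```text
11.9167 [0.47034933 0.21324568 0.24937513]
```

View pics/w5.png

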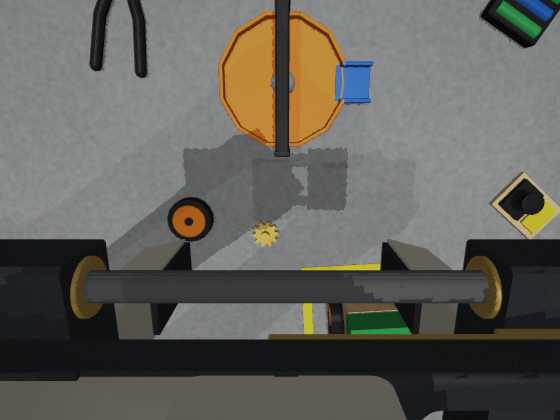

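Run:
```python
from h import *
import pickle
c=pickle.load(open('cw5.pkl','rb'));im=cv2.imread('pics/w5.png');hsv=cv2.cvtColor(im,cv2.COLOR_BGR2HSV)
def msk(lo,hi,b):
    k=cv2.inRange(hsv,lo,hi);yy,xx=np.nonzero(k);m=(xx>b[0])&(xx<b[1])&(yy>b[2])&(yy<b[3]);return np.c_[xx,yy][m]
o=msk((5,130,60),(20,255,255),(210,350,5,150)); print(o.min(0),o.max(0))
h=cv2.convexHull(o.astype(np.int32))[:,0,:]
W=plane(c,h,.03)[:,:2];(cc,rr)=cv2.minEnclosingCircle((W*1000).astype(np.float32));print('rim',cc,rr)
e=cv2.fitEllipse((W*1000).astype(np.float32)); print('ell',e)
b=msk((0,0,0),(180,255,75),(268,298,0,160)); b=b[(b[:,1]<146)]
W=plane(c,b,.093)[:,:2]
vx,vy,x0,y0=cv2.fitLine((W*1000).astype(np.float32),cv2.DIST_HUBER,0,.01,.01).ravel();print('bar',len(b),np.degrees(np.arctan2(vy,vx)),x0,y0)
s=msk((100,120,60),(125,255,255),(330,380,50,110));W=plane(c,s,.025)[:,:2];print('spout',cv2.minAreaRect((W*1000).astype(np.float32)),W.mean(0))
for p in [(283,150),(283,157)]: print(plane(c,p,.093))
print('ball',plane(c,(283.5,82),.0226))
cv2.imwrite('pics/w5c.png',cv2.resize(im[0:170,200:390],None,fx=4,fy=3.5,interpolation=cv2.INTER_CUBIC))
```

```text
[218  11] [345 146]
rim (485.25518798828125, 313.905029296875) 66.56343841552734
ell ((485.3753356933594, 313.8877258300781), (131.84291076660156, 131.93565368652344), 179.04803466796875)
bar 1996 79.44913 483.9102 304.48553
spout ((557.0721435546875, 300.8233337402344), (39.870609283447266, 36.81388473510742), 79.57421875) [0.55759952 0.30094866]
[[0.47494453 0.25160639 0.093     ]]
[[0.4738137  0.24552362 0.093     ]]
ball [[0.48647202 0.31382079 0.0226    ]]
```

View pics/w5c.png

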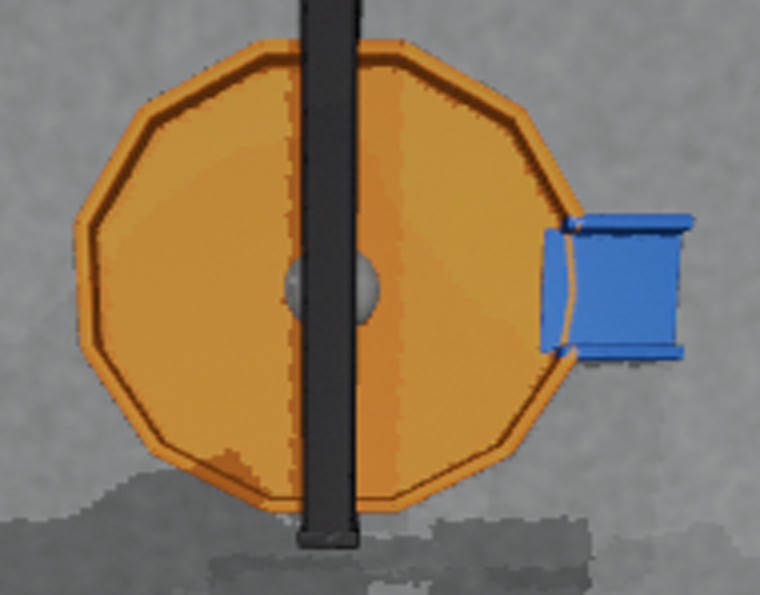

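Run:
```python
from h import *
al=np.radians(-10.45);p=[.4855,.3138]
manip.servo_line([*p,.20],down(al),vel=.15)
manip.servo_line([*p,.0665],vel=.09)
t=manip.current_tool_pos();print(manip.current_clock(),t)
if np.hypot(t[0]-p[0],t[1]-p[1])>.0008: manip.servo_line([*p,.0665],down(al),vel=.02);print(manip.current_tool_pos())
im=viewer.get_image('side');cv2.imwrite('pics/s6.png',cv2.resize(im[200:330,200:360,::-1],None,fx=4,fy=4,interpolation=cv2.INTER_CUBIC))
effector.close(f_grip=40)
print(manip.current_clock(),manip.current_finger_gap(),manip.current_tool_pos(),manip.current_force())
im=viewer.get_image('side');cv2.imwrite('pics/s7.png',cv2.resize(im[200:330,200:360,::-1],None,fx=4,fy=4,interpolation=cv2.INTER_CUBIC))
```

```text
14.5917 [0.48596255 0.3140872  0.06712706]
15.8583 0.011550177364839646 [0.48548712 0.31379187 0.06647846] [ 0.30421545  0.29987591 -0.0356553 ]
```

View pics/s7.png

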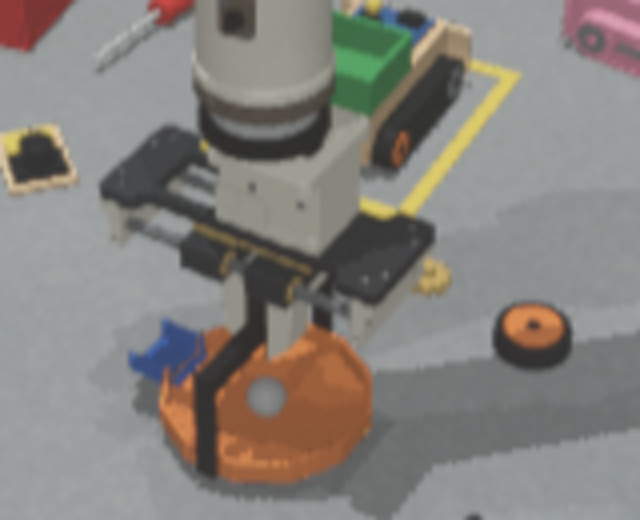

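Run:
```python
from h import *
p=manip.current_tool_pos()
manip.servo_line([.4855,.3138,.105],vel=.03)
manip.sleep(.3)
print(manip.current_clock(),manip.current_tool_pos(),manip.current_force(),manip.current_wrist_torque(),manip.current_finger_gap())
im=viewer.get_image('side');cv2.imwrite('pics/s8.png',cv2.resize(im[180:330,200:360,::-1],None,fx=4,fy=4,interpolation=cv2.INTER_CUBIC))
im=viewer.get_image('wrist');cv2.imwrite('pics/w8.png',im[:,:,::-1])
```

```text
17.6417 [0.4854675  0.31379357 0.10492379] [-0.75143785 -0.27690075 -1.64482579] [-0.05843209  0.08276456  0.00845166] 0.011496341831629417
```

View pics/s8.png

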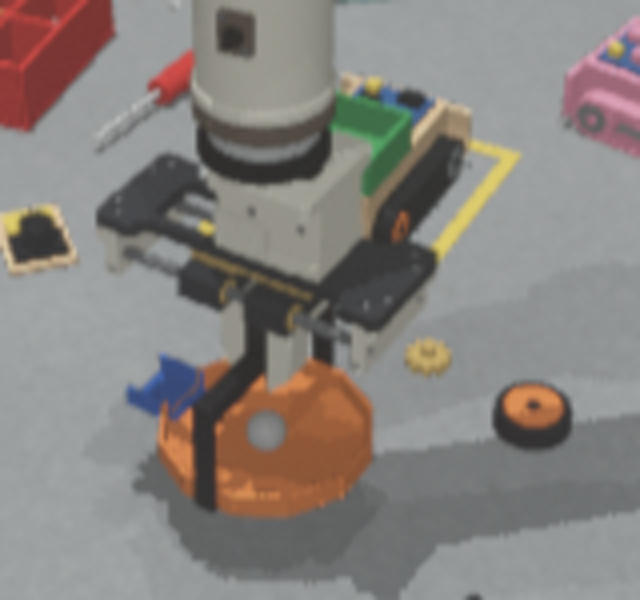

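View pics/w8.png

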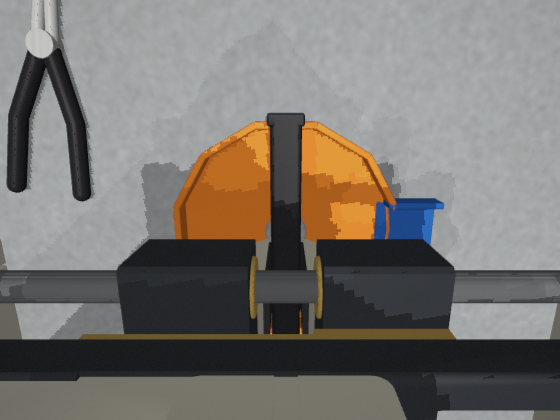

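Run:
```python
from h import *
manip.servo_line([.4855,.3138,.185],vel=.03)
u,v=uv(PSI);P=np.array([.5456,.0170])+.09*u
print(manip.current_clock())
manip.servo_line([*P,.185],down(np.radians(-96.9)),vel=.03)
print(manip.current_clock(),manip.current_tool_pos(),P,manip.current_force(),manip.current_finger_gap())
manip.sleep(.3)
im=viewer.get_image('side');cv2.imwrite('pics/s9.png',cv2.resize(im[130:310,200:380,::-1],None,fx=3.3,fy=3.3,interpolation=cv2.INTER_CUBIC))
im=viewer.get_image('top');cv2.imwrite('pics/t9.png',im[:,:,::-1])
im=viewer.get_image('wrist');cv2.imwrite('pics/w9.png',im[:,:,::-1])
```

```text
20.5583
28.0167 [0.55635598 0.10638041 0.18501989] [0.55636553 0.10635381] [-0.26546452 -0.56623579 -1.91445427] 0.01158313636377579
```

View pics/s9.png

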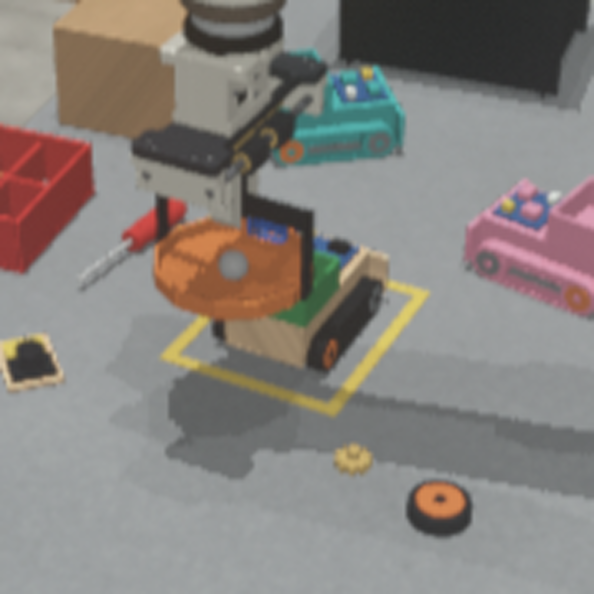

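View pics/t9.png

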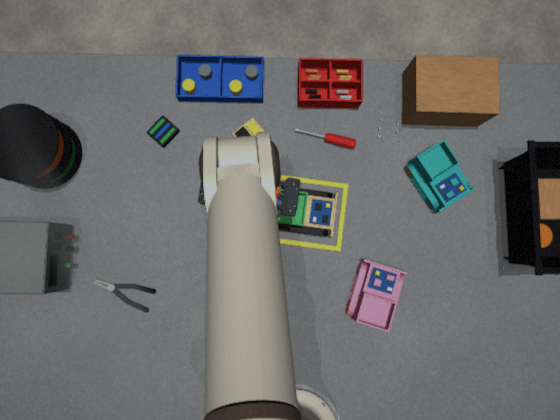

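View pics/w9.png

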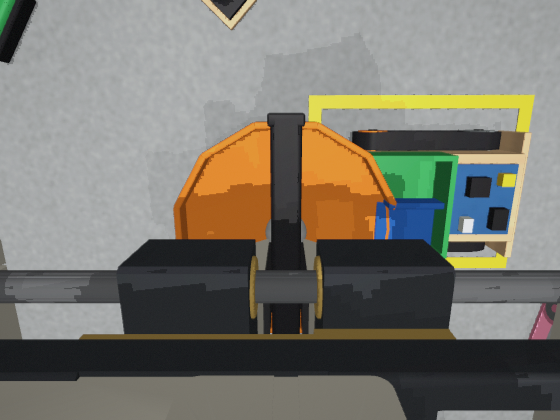

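Run:
```python
from h import *
p=manip.current_tool_pos()
manip.servo_line([.55636,.10635,.1665],vel=.015)
manip.sleep(.8)
print(manip.current_clock(),manip.current_tool_pos(),manip.current_force(),manip.current_finger_gap(),manip.current_joint_velocities().round(4))
c=cam('wrist');im=viewer.get_image('wrist');im=np.ascontiguousarray(im[:,:,::-1]);cv2.imwrite('pics/w10.png',im)
s=cam('side');ims=viewer.get_image('side');cv2.imwrite('pics/s10.png',cv2.resize(ims[130:310,200:380,::-1],None,fx=3.3,fy=3.3,interpolation=cv2.INTER_CUBIC))
hsv=cv2.cvtColor(im,cv2.COLOR_BGR2HSV)
k=cv2.inRange(hsv,(105,120,50),(125,255,255));k[:190]=0;k[245:]=0;k[:,:365]=0;k[:,450:]=0
yy,xx=np.nonzero(k);print('spout px',xx.min(),xx.max(),yy.min())
print('spout corner (top of side wall)',[plane(c,(xx.max(),yy.min()),z)[0].round(4) for z in (.1276,.13)])
for pt in [(456,153)]: print('rim',plane(c,pt,.087)[0].round(4))
u,v=uv(PSI);H=np.array([.5456,.0170])
print('pred rear rim corners',H-.035*u+.04*v,H-.035*u-.04*v,'pred spout wall corner',H+.02*v,H-.02*v)
```

```text
30.65 [0.5563708  0.10636891 0.16650371] [ 0.88788591  0.31477358 -1.95746195] 0.011612416932456337 [ 0.0009 -0.001   0.0008 -0.     -0.0005  0.0007 -0.0015]
spout px 375 443 199
spout corner (top of side wall) [array([0.5667, 0.0141, 0.1276]), array([0.5674, 0.0151, 0.13  ])]
rim [ 0.5859 -0.0123  0.087 ]
pred rear rim corners [ 0.5017006  -0.01296402] [ 0.58112621 -0.02253338] pred spout wall corner [0.5257436  0.01939234] [0.5654564  0.01460766]
```

View pics/w10.png

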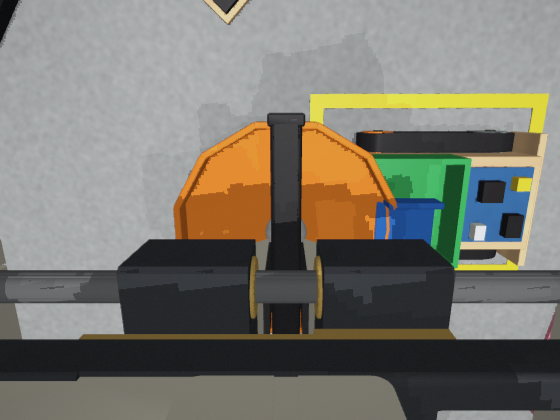

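View pics/s10.png

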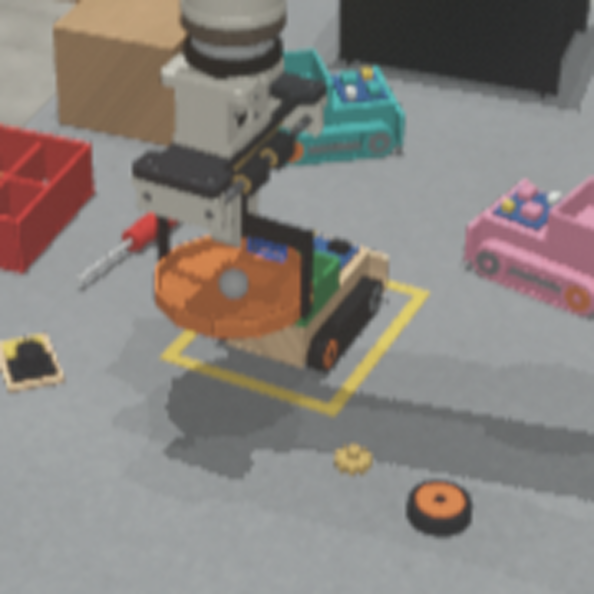

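Run:
```python
from h import *
c=cam('wrist'); print('rim corner',plane(c,(469,157.5),.087)[0].round(4),'want .5811 -.0225'); 
s=cam('side'); q=np.array([234,283])/3.3+[200,130]-.3
b=plane(s,q,.1+.0226)[0]; print('ball',b.round(4),'dish',manip.current_tool_pos()[:2].round(4))
manip.sleep(.5);print(manip.current_clock(),manip.current_finger_gap());manip.hand_in()
```

```text
rim corner [ 0.5818 -0.021   0.087 ] want .5811 -.0225
ball [0.5554 0.1078 0.1226] dish [0.5564 0.1064]
31.25 0.01166280233179338
the job is handed in; nothing more can be done
```

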